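# Bed a specimen block down on its parallels in the vise

### The arm

A 6-joint arm with a two-finger parallel gripper is mounted at the origin on the work surface. World frame = base frame: x ahead of the robot, y to its left, z up, the work surface at z = 0. Lengths are in m, angles in rad, forces in N, time in s.
With the tool pointing down it reaches from about 0.225 to 0.875 m from the base axis. Payload 3.4 kg.
Tool frame: the origin (TCP) lies between the finger pads; the fingertips stand 25 mm ahead of it and the grasp point (between the pads) lies 6 mm ahead of it; z points along the fingers, y is the line along which they close (so a half turn about z gives the same grasp; the last joint's range is limited). The gripper opens to 85 mm and grips with 20 to 120 N. Pads are 22 mm wide; open, the fingers measure 114 mm over their backs; the gripper's body (76 mm by 85 mm) begins 54 mm behind the grasp point. The pads swing forward as they close: fully open they stand 13 mm farther back than shut.
Start: joints at [-0.121, 0.276, 1.505, -0, 1.361, -0.121], TCP at [0.575, -0, 0.256] pointing down, gripper open.
Joint ranges: [-2.89, 2.89], [-0.75, 2.08], [0.22, 2.7], [-1.18, 4.32], [0.11, 2.71], [-2.7, 2.7]. Speed limits (rad/s): [2.57, 2.57, 3.14, 3.14, 3.14, 3.14].

### API

Orientations are given as a unit quaternion [w, x, y, z].
In Python, from rig import manip, cams, ticket gives the robot as it stands.
- The arm moves only by the tool step_arm, never from a script. Its argument "increments" is a list of rows, each an object with "dp": the shift along the world's x, y, z each as a share of 0.2 m, from -1 to 1, a list of three; "yaw": the turn about the world's z as a share of 0.15 rad, from -1 to 1; "grip": the opening, from 0 (shut) to 1 (fully open). In form: [{"dp": [tx, ty, tz], "yaw": yaw, "grip": grip}, ...]. A call has 1 to 5 rows; each row shifts and turns the commanded pose from where the row before left it; what a row does not reach is not made up. A row lasts 1/8 s, in which the tool goes at most 62.5 mm and 10.7 degrees, less where a joint would pass 70% of its speed; a pose out of reach is approached as far as the arm can. A call with a number of a shift or a turn outside -1 to 1 is refused whole. A call with a gripper value outside its range is refused whole. The fingers move at their own pace and stop on an object; "squeeze" is the grip in N (left out, the last holds). Time passes only in rows, so rows that do not move let the fingers close. It gives the time, the measured TCP pose, the force, the opening and the grip force at its end, in the units of the state.
- manip.get_state(): the state, without advancing time (a new reading comes with each control period).
- cams.get_image(name): name is "scene" or "side" or "wrist"; returns the picture (480x640x3 uint8, blue, green, red); there is no depth.
- cams.get_calibration(name): a dict with "fx", "fy", "cx", "cy" (pixels), "extrinsics" (4x4, takes a point from camera to world coordinates). Camera axes: x right, y up, looking along -z (the intrinsics and any distortion apply to the point x, -y, -z); pixel columns grow to the right and rows downward; lengths in m; the calibration is good to about 2 mm. A picture is of the moment at which its call begins: read the wrist's pose just before it. get_calibration takes no time and is no camera call; for the wrist camera it gives the pose at the moment of the call.
- ticket.sign_off(): hands the job in; it is judged then, once.
The state is a dict: "clock": time; "qpos": joint angles; "qd": joint speeds; "effort": joint torques, N m; "position": TCP position; "ee_rot": TCP orientation; "contact_force": force on the tool from outside, world axes, zero at the start; "moment": the same for the moment, N m; "width": finger opening in m; "gripper_force": force on a finger pad.
Only numpy, scipy, OpenCV 4.12 (cv2) and the standard library are available. Lean on these libraries where they do the work, as an engineer would, in place of code of your own. Each camera call takes 0.05 s, during which the arm holds its last target. There are 200 camera calls.

### The job

The specimen block in the vise has lifted off the two parallels, the loose steel bars under it: press it gently down with your fingertips, never with more than 30 newtons, until it beds fully on both. Then try each parallel with a firm push of about 4 newtons along its length on a projecting end, first the one by the fixed jaw, then the one by the moving, screw-side jaw; neither may slide any more, or the block needs pressing down again. Leave both parallels projecting from both ends of the jaws, the other things undisturbed, and your hand clear.

Things in the scene. Friction and masses are not known exactly. Their poses are not given: they have to be found in the camera images.
- vise: dark steel vise bolted on packing over an aluminium plate. Origin 12 to 17 mm above the bench (the packing differs), under the middle of the jaw gap. x runs across the jaws, from moving jaw and screw (-x, robot side) to the fixed jaw (+x, far side); y along jaws and parallels; z up. All heights here count from this origin. Jaw faces x = +-29.5 mm; jaws y -50 to +50, tops at 78 mm; screw side to x = -150 mm, under 76 mm high
- vise_bed (a point): middle of the vise bed, 45 mm above the vise's origin, on which the parallels lie. The bed ends flush with the jaws (y = +-50 mm); beyond it two low clamping ears reach y = +-70 mm, 20 mm high, with free air between them and the bars' ends
- specimen: aluminium block between the jaws, 55 mm (x) by 90 mm (y) by 28 mm tall, axes as the vise's. Origin: middle of its underside. Jaw friction holds it 3 to 9 mm above the parallels, rocked up to 0.04 rad about y. Pressed, it slips and rocks down at under 10 N; bedded, it is solid, the force climbs steeply, and its underside is 63, its top 91 mm above the vise's origin
- specimen_far (a point): point on the block's top above the fixed-jaw parallel: 20 mm from the block's centre towards the fixed jaw (+x), 28 mm above its underside. Press here for that side; the other side may rise a little while it is not yet bedded
- specimen_near (a point): point on the block's top above the moving-jaw parallel: 20 mm from the block's centre towards the screw side (-x). Press here for that side. Leaning on the bedded block's middle steadily with 15 to 20 N makes the jaws keep it tight on both parallels; a brief touch leaves them loose
- parallel_far: loose steel bar under the block by the fixed jaw (vise x about +20 mm), 10 mm wide, 18 mm tall, 150 mm long along vise y, 0.2 kg. Origin: middle of its underside, on the bed; long axis y. Its free ends project 17 to 33 mm beyond jaws and bed. Loose, it slides along y at 1 to 3 N; well pinched, it takes more than 4 N
- parallel_near: the same kind of bar by the moving, screw-side jaw (vise x about -20 mm); all else as for the other
- spare_parallel: spare steel parallel, 150 x 10 x 18 mm, lying on the bench beside the vise; bystander
- brush: small hand brush lying on the bench beside the vise; bystander
- hex_key: dark L-shaped hex key on the bench, 80 mm long, 8 mm thick; bystander
- dropper_a: white dropper bottle with blue cap, 40 mm across, 75 mm tall, standing; bystander
- dropper_b: the other white dropper bottle, same size; bystander
- beaker: glass beaker, 68 mm across, 90 mm tall; bystander
- mounted_sample: black resin-mounted sample, a disc 30 mm across and 18 mm tall; bystander

How it is judged:
On the way, in this order (a step that is already met when the one before it is completed fails the run):
1. the block is bedded: both sides within 1.5 mm of seated height and bearing on each parallel with more than 1.5 N (z of each of specimen_near, specimen_far in the frame of vise below 0.0925 m and contact force between specimen and parallel_near above 1.5 N and contact force between specimen and parallel_far above 1.5 N), for 0.2 s.
2. the fixed-jaw parallel is tried: fingers push it with more than 3 N and it stands still (under 4 mm/s), block bedded (all of step 1 and contact force between the fingers and parallel_far above 3 N and linear speed of parallel_far below 0.004 m/s), for 0.1 s.
3. then the moving-jaw parallel likewise (all of step 1 and contact force between the fingers and parallel_near above 3 N and linear speed of parallel_near below 0.004 m/s), for 0.1 s.
At the end, for the whole second after the job is handed in: Both sides of the block are within 1.5 mm of the seated height and the block bears on each parallel with more than 1.5 N; both parallels are at rest, their middles within 20 mm of the vise's middle along the jaws (they project from both ends) (all of step 1 and y of parallel_far in the frame of vise between -0.02 and 0.02 m and y of parallel_near in the frame of vise between -0.02 and 0.02 m and linear speed of each of parallel_far, parallel_near below 0.005 m/s); the robot touches nothing.
It fails at once if the block is pressed with more than 32 N (contact force between the fingers and specimen above 32 N).
It fails at once if a bystander is moved more than 30 mm (distance of any of spare_parallel, brush, hex_key, dropper_a, dropper_b, beaker, mounted_sample from where it was at the start of the episode above 0.03 m).
It also fails if it takes over 64 s, if anything falls off the work surface, if the arm or the gripper's body presses on something with over 40 N, if the wrist force passes 120 N, or if a joint passes its speed limit or range.

## Working session

There is one attempt and no reset: what is moved stays moved. The work goes in short steps, Python scripts to look and compute and a tool call to move; the robot and the scene stay as the last step left them, time stands still between calls to the robot, and variables do not carry over. Pictures are saved under pics/ and viewed, at most 10 in all, crops included, and the job is handed in when it is done.

Besides the shell and the picture viewer there is one more tool, called after "Call:" as a command line: name --argument value ..., lists and objects as JSON in quotes. step_arm: Moves the arm, as the interface text tells. Shift numbers are shares of 0.2 m and turn numbers shares of 0.15 rad, none past 1 either way. Its arguments: {"type":"object","properties":{"increments":{"type":"array"},"squeeze":{"type":"number"}},"required":["increments"]}

```bash
mkdir -p pics; ls
python3 - <<'E'
from rig import manip, cams, ticket
import cv2, json
for n in ["scene","side"]:
    cv2.imwrite(f"pics/{n}0.png", cams.get_image(n))
for n in ["scene","side","wrist"]:
    c=cams.get_calibration(n); print(n,c)
print(manip.get_state())
E
```

```text
pics
scene {'fx': 473.0424488758869, 'fy': 473.0424488758869, 'cx': 326.5945203136195, 'cy': 236.7956585866005, 'extrinsics': array([[-0.54709254, -0.46336455,  0.69712484,  1.31419419],
       [ 0.83706948, -0.30493933,  0.45423197,  0.51589034],
       [ 0.00210579,  0.83204886,  0.55469836,  0.69598234],
       [ 0.        ,  0.        ,  0.        ,  1.        ]])}
side {'fx': 593.9979537752647, 'fy': 593.9979537752647, 'cx': 310.3564827764668, 'cy': 245.62721332427896, 'extrinsics': array([[-7.57743027e-01,  3.52908846e-01, -5.48890564e-01,
        -3.64904861e-01],
       [-6.52553066e-01, -4.09813224e-01,  6.37359880e-01,
         1.09997605e+00],
       [-1.26720136e-05,  8.41135226e-01,  5.40824863e-01,
         1.01349353e+00],
       [ 0.00000000e+00,  0.00000000e+00,  0.00000000e+00,
         1.00000000e+00]])}
wrist {'fx': 382.5959824644234, 'fy': 382.5959824644234, 'cx': 318.23622533644306, 'cy': 233.9963473687184, 'extrinsics': array([[ 9.99999428e-01, -8.09028611e-04,  6.98979769e-04,
         5.74023473e-01],
       [ 5.43244242e-04,  9.47566579e-01,  3.19557949e-01,
[... 198 characters left out ...]

{'clock': 0.1, 'qpos': array([-1.21042730e-01,  2.76510047e-01,  1.50602681e+00,  9.35552427e-06,
        1.36067027e+00, -1.20995572e-01]), 'qd': array([-0.00079264, -0.00132713, -0.00290716, -0.00022536, -0.00132612,
        0.00099992]), 'effort': array([ 1.55745878e-03, -4.17697620e+01, -2.46405226e+01, -1.74112388e-04,
        5.80947395e-03,  2.85749664e-07]), 'position': array([5.74568632e-01, 2.56406649e-05, 2.55530461e-01]), 'ee_rot': array([-6.38359618e-04,  7.07123916e-01,  7.07089185e-01, -4.94118655e-04]), 'contact_force': array([-0.33339614, -0.23176142, -0.20003417]), 'moment': array([-0.02410856, -0.04453521, -0.07412202]), 'gripper_force': 0.0, 'width': 0.08513642717628854}
```

View pics/scene0.png

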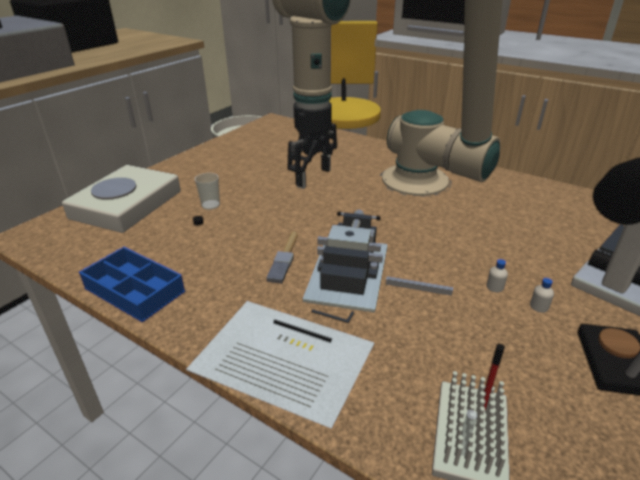

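View pics/side0.png

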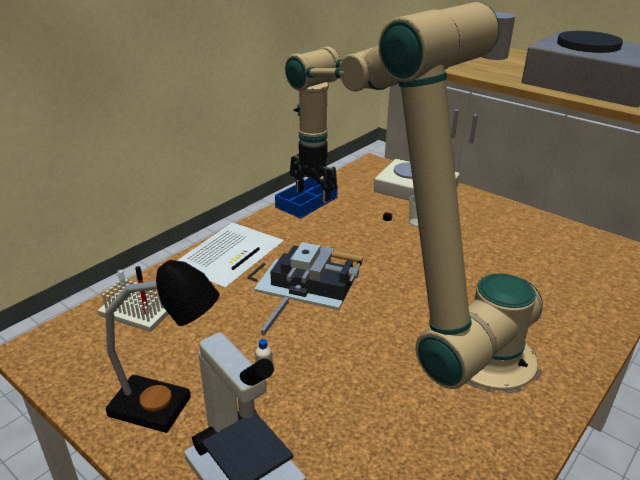

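```bash
cat > h.py <<'E'
import numpy as np, cv2
from rig import manip, cams, ticket
def ray(cal,u,v,z):
    T=cal["extrinsics"]; d=T[:3,:3]@np.array([(u-cal["cx"])/cal["fx"],-(v-cal["cy"])/cal["fy"],-1.0])
    o=T[:3,3]; return o+d*(z-o[2])/d[2]
def proj(cal,P):
    T=cal["extrinsics"]; p=(np.atleast_2d(P)-T[:3,3])@T[:3,:3]
    return np.c_[cal["cx"]+cal["fx"]*p[:,0]/-p[:,2], cal["cy"]-cal["fy"]*p[:,1]/-p[:,2]]
E
python3 - <<'E'
from h import *
print(ray(cams.get_calibration("scene"),350,237,.107),ray(cams.get_calibration("side"),306,253,.107))
a=cv2.imread("pics/scene0.png")[200:310,300:400];b=cv2.imread("pics/side0.png")[230:310,250:370]
A=cv2.resize(a,(400,440),interpolation=cv2.INTER_CUBIC);B=cv2.resize(b,(400,267),interpolation=cv2.INTER_CUBIC)
o=np.zeros((440,800,3),np.uint8);o[:,:400]=A;o[:267,400:]=B;cv2.imwrite("pics/c0.png",o)
E
```

```text
[0.54580612 0.07790213 0.107     ] [0.53961962 0.06814363 0.107     ]
```

View pics/c0.png

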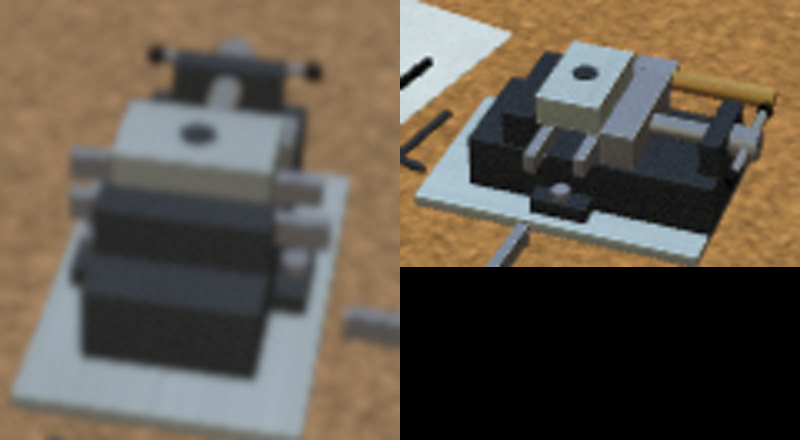

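Call:
step_arm --increments '[{"dp": [-0.08,0.18,0],"yaw": 0,"grip": 0},{"dp": [-0.08,0.17,0],"yaw": 0,"grip": 0},{"dp": [0,0,0],"yaw": 0,"grip": 0},{"dp": [0,0,0],"yaw": 0,"grip": 0},{"dp": [0,0,0],"yaw": 0,"grip": 0}]'

```text
clock: 0.72
position: [0.5435, 0.0692, 0.2561]
ee_rot: [0.0, 0.707, 0.707, -0.0]
contact_force: [0.2, 0.4, -0.3]
width: 0.0003
gripper_force: 0.0
```

Run:
```python
from h import *
import pickle
c=cams.get_calibration("wrist"); im=cams.get_image("wrist"); cv2.imwrite("pics/w1.png",im); pickle.dump(c,open("w1.pkl","wb"))
s=manip.get_state(); print(s["clock"],s["position"],s["width"],s["contact_force"]); print(c["extrinsics"])
```

```text
0.775 [0.54346605 0.06916777 0.25615125] 0.0003169372924064447 [-0.63105332 -0.48059149  0.47081885]
[[ 9.99999569e-01  6.17547265e-04 -6.93586126e-04  5.42824971e-01]
 [-3.62956693e-04  9.47353447e-01  3.20189499e-01  1.51248972e-01]
 [ 8.54803357e-04 -3.20189109e-01  9.47353262e-01  3.74734570e-01]
 [ 0.00000000e+00  0.00000000e+00  0.00000000e+00  1.00000000e+00]]
```

View pics/w1.png

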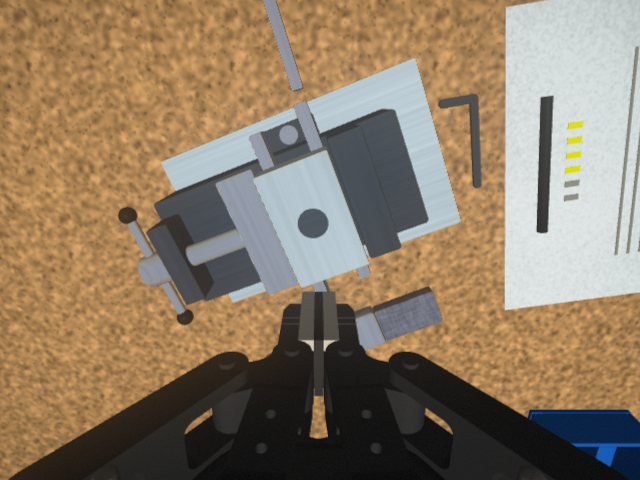

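Run:
```python
from h import *
import pickle
c=pickle.load(open("w1.pkl","rb"))
P=[ray(c,u,v,.111) for u,v in [(253,178),(325,150),(369,263),(296,289)]]
for p in P: print(p.round(4))
C=sum(P)/4;print("c",C,"hole",ray(c,313,223,.111))
for i in range(4): d=P[(i+1)%4]-P[i]; print(np.linalg.norm(d),np.degrees(np.arctan2(d[1],d[0])))
for n,u,v in [("far+ L",295,103),("far+ R",305,101),("near+ L",250,135),("near+ R",262,132),("far-",363,274),("far-R",370,272)]: print(n,ray(c,u,v,.0775).round(4))
im=cv2.imread("pics/w1.png"); cv2.imwrite("pics/w1c.png",cv2.resize(im[90:300,200:400],(760,798//1))[:600] if 0 else cv2.resize(im[90:300,230:400],None,fx=2.85,fy=2.85,interpolation=cv2.INTER_CUBIC))
```

```text
[0.4978 0.1031 0.111 ]
[0.5476 0.1222 0.111 ]
[0.5809 0.0392 0.111 ]
[0.526  0.0177 0.111 ]
c [0.53808755 0.0705564  0.111     ] hole [0.53924772 0.07047821 0.111     ]
0.05333169060770982 20.92968674816364
0.08938239036341315 -68.1253992482629
0.05898488460987068 -158.6224763491188
0.08992834685318564 108.2672088083336
far+ L [0.526  0.1524 0.0775]
far+ R [0.5334 0.1538 0.0775]
near+ L [0.4916 0.1296 0.0775]
near+ R [0.5008 0.1318 0.0775]
far- [0.5811 0.0149 0.0775]
far-R [0.587  0.0167 0.0775]
```

View pics/w1c.png

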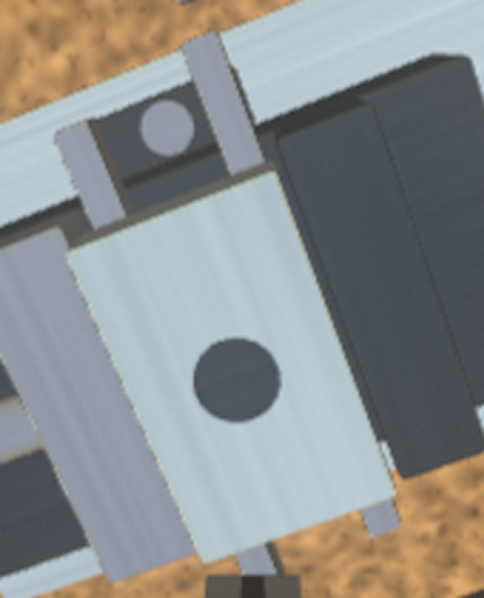

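Run:
```python
from h import *
import pickle
c=pickle.load(open("w1.pkl","rb"))
q=lambda x,y:(230+x/2.85,90+y/2.85)
zo=.0145
A=ray(c,*q(280,137),zo+.078);B=ray(c,*q(402,478),zo+.078)
d=A-B;L=np.linalg.norm(d);print("jaw len",L,A,B); ey=d/L;ex=np.array([ey[1],-ey[0],0]);print("yaw",np.arctan2(ex[1],ex[0]))
O=(A+B)/2-ex*.0295;print("O",O)
f=lambda p:((p-O)@ex,(p-O)@ey)
for n,x,y,z in [("far+",201,39,.063),("near+",72,131,.063),("hole",237,380,.096),("b1",68,250,.096),("b2",275,170,.096),("b3",395,495,.096),("b4",205,562,.096)]:
    p=ray(c,*q(x,y),zo+z);print(n,p.round(4),np.round(f(p),4))
```

```text
jaw len 0.09894936878342546 [0.55024335 0.12854236 0.0925    ] [0.58503703 0.03591203 0.0925    ]
yaw 0.35931289732967664
O [0.5400241  0.07185407 0.0925    ]
far+ [0.5301 0.152  0.0775] [0.0188 0.0785]
near+ [0.4956 0.1289 0.0775] [-0.0216  0.069 ]
hole [0.5394 0.0701 0.1105] [-0.0013 -0.0014]
b1 [0.4983 0.1032 0.1105] [-0.028  0.044]
b2 [0.5486 0.1223 0.1105] [0.0258 0.0442]
b3 [0.5807 0.0385 0.1105] [ 0.0263 -0.0456]
b4 [0.5305 0.019  0.1105] [-0.0275 -0.0461]
```

Call:
step_arm --increments '[{"dp": [-0.019,0.009,-0.16],"yaw": 0.81,"grip": 0.35},{"dp": [0,0,-0.16],"yaw": 0.81,"grip": 0.35},{"dp": [0,0,-0.16],"yaw": 0.81,"grip": 0.35},{"dp": [0,0,0],"yaw": 0,"grip": 0.35},{"dp": [0,0,0],"yaw": 0,"grip": 0.35}]'

```text
clock: 1.4
position: [0.5403, 0.0714, 0.1613]
ee_rot: [0.001, 0.568, 0.823, 0.0]
contact_force: [0.0, 0.4, -0.2]
width: 0.0297
gripper_force: 0.0
```

Run:
```python
from h import *
cv2.imwrite("pics/w2.png",cams.get_image("wrist"))
s=manip.get_state(); print(s)
```

```text
{'clock': 1.45, 'qpos': array([ 3.83572923e-03,  3.00698993e-01,  1.71845885e+00, -2.74653047e-05,
        1.11950158e+00, -3.58802209e-01]), 'qd': array([ 0.00363312, -0.0087666 , -0.00281284, -0.00106918, -0.00176922,
       -0.00738702]), 'effort': array([-4.77544894e-02, -3.95925379e+01, -2.13055676e+01, -3.26626789e-03,
        2.87765788e-02,  8.70895543e-03]), 'position': array([0.54053032, 0.07146546, 0.16177418]), 'ee_rot': array([0.00121092, 0.56799895, 0.82302797, 0.00082752]), 'contact_force': array([0.68988494, 0.16246465, 0.24318062]), 'moment': array([-0.00622616, -0.02244386, -0.03664745]), 'gripper_force': 0.0, 'width': 0.02985824978436716}
```

View pics/w2.png

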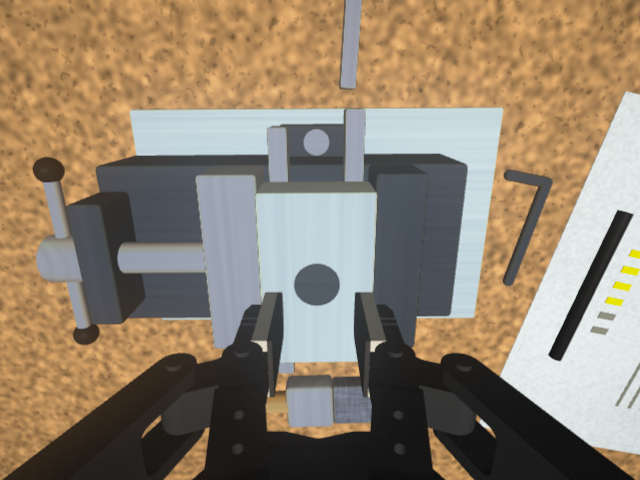

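Call:
step_arm --increments '[{"dp": [0,0,-0.05],"yaw": 0,"grip": 0.35},{"dp": [0,0,-0.03],"yaw": 0,"grip": 0.35},{"dp": [0,0,-0.01],"yaw": 0,"grip": 0.35},{"dp": [0,0,-0.01],"yaw": 0,"grip": 0.35},{"dp": [0,0,0],"yaw": 0,"grip": 0.35}]'

```text
clock: 2.08
position: [0.5392, 0.0718, 0.1403]
ee_rot: [-0.0, 0.567, 0.824, 0.0]
contact_force: [-0.1, -0.2, -0.3]
width: 0.0297
gripper_force: 0.0
```

Call:
step_arm --increments '[{"dp": [0,0,-0.005],"yaw": 0,"grip": 0.35},{"dp": [0,0,-0.005],"yaw": 0,"grip": 0.35},{"dp": [0,0,-0.005],"yaw": 0,"grip": 0.35}]'

```text
clock: 2.45
position: [0.5393, 0.0718, 0.1373]
ee_rot: [0.0, 0.567, 0.824, 0.0]
contact_force: [-0.0, -0.6, 0.2]
width: 0.0298
gripper_force: 0.0
```

Call:
step_arm --increments '[{"dp": [0,0,-0.005],"yaw": 0,"grip": 0.35},{"dp": [0,0,-0.005],"yaw": 0,"grip": 0.35},{"dp": [0,0,-0.005],"yaw": 0,"grip": 0.35}]'

```text
clock: 2.82
position: [0.5392, 0.0718, 0.1344]
ee_rot: [0.0, 0.567, 0.824, 0.0]
contact_force: [-0.4, -0.4, 1.2]
width: 0.0299
gripper_force: 0.9
```

Call:
step_arm --increments '[{"dp": [0,0,-0.005],"yaw": 0,"grip": 0.35},{"dp": [0,0,-0.005],"yaw": 0,"grip": 0.35}]'

```text
clock: 3.08
position: [0.5392, 0.0718, 0.1323]
ee_rot: [0.0, 0.567, 0.824, -0.0]
contact_force: [-0.8, -0.2, 1.2]
width: 0.0297
gripper_force: 0.9
```

Call:
step_arm --increments '[{"dp": [0,0,-0.005],"yaw": 0,"grip": 0.35},{"dp": [0,0,-0.0025],"yaw": 0,"grip": 0.35}]'

```text
clock: 3.32
position: [0.5392, 0.0718, 0.1308]
ee_rot: [0.0, 0.567, 0.824, -0.0]
contact_force: [-1.7, 0.1, 4.5]
width: 0.0295
gripper_force: 2.1
```

Call:
step_arm --increments '[{"dp": [0,0,-0.0025],"yaw": 0,"grip": 0.35},{"dp": [0,0,-0.0025],"yaw": 0,"grip": 0.35}]'

```text
clock: 3.58
position: [0.5392, 0.0718, 0.1307]
ee_rot: [0.0, 0.567, 0.824, 0.0]
contact_force: [-2.7, -1.0, 11.1]
width: 0.0298
gripper_force: 5.0
```

Call:
step_arm --increments '[{"dp": [0,0,-0.0025],"yaw": 0,"grip": 0.35},{"dp": [0,0,-0.0025],"yaw": 0,"grip": 0.35}]'

```text
clock: 3.82
position: [0.5392, 0.0718, 0.1307]
ee_rot: [0.0, 0.567, 0.824, 0.0]
contact_force: [-4.9, 0.1, 15.7]
width: 0.0299
gripper_force: 7.9
```

Call:
step_arm --increments '[{"dp": [0,0,-0.0025],"yaw": 0,"grip": 0.35},{"dp": [0,0,-0.0025],"yaw": 0,"grip": 0.35}]'

```text
clock: 4.08
position: [0.5392, 0.0718, 0.1307]
ee_rot: [0.001, 0.567, 0.824, 0.0]
contact_force: [-6.4, -0.7, 21.2]
width: 0.0297
gripper_force: 10.8
```

Call:
step_arm --increments '[{"dp": [0,0,0.002],"yaw": 0,"grip": 0.35},{"dp": [0,0,0],"yaw": 0,"grip": 0.35},{"dp": [0,0,0],"yaw": 0,"grip": 0.35},{"dp": [0,0,0],"yaw": 0,"grip": 0.35},{"dp": [0,0,0],"yaw": 0,"grip": 0.35}]'

```text
clock: 4.7
position: [0.5392, 0.0718, 0.1307]
ee_rot: [0.001, 0.567, 0.824, 0.0]
contact_force: [-4.9, -0.1, 16.3]
width: 0.0298
gripper_force: 8.4
```

Call:
step_arm --increments '[{"dp": [0,0,0],"yaw": 0,"grip": 0.35},{"dp": [0,0,0],"yaw": 0,"grip": 0.35},{"dp": [0,0,0],"yaw": 0,"grip": 0.35},{"dp": [0,0,0],"yaw": 0,"grip": 0.35},{"dp": [0,0,0],"yaw": 0,"grip": 0.35}]'

```text
clock: 5.32
position: [0.5392, 0.0718, 0.1307]
ee_rot: [0.001, 0.567, 0.824, 0.0]
contact_force: [-5.4, 0.5, 16.1]
width: 0.0296
gripper_force: 8.4
```

Call:
step_arm --increments '[{"dp": [0,0,0],"yaw": 0,"grip": 0.35},{"dp": [0,0,0],"yaw": 0,"grip": 0.35},{"dp": [0,0,0],"yaw": 0,"grip": 0.35},{"dp": [0,0,0],"yaw": 0,"grip": 0.35},{"dp": [0,0,0],"yaw": 0,"grip": 0.35}]'

```text
clock: 5.95
position: [0.5392, 0.0718, 0.1307]
ee_rot: [0.001, 0.567, 0.824, 0.0]
contact_force: [-5.1, 0.4, 16.4]
width: 0.0299
gripper_force: 8.4
```

Call:
step_arm --increments '[{"dp": [0,0,0.01],"yaw": 0,"grip": 0.35},{"dp": [0,0,0.18],"yaw": 0,"grip": 0.35},{"dp": [-0.042,0.253,0],"yaw": 0,"grip": 0},{"dp": [-0.041,0.253,0],"yaw": 0,"grip": 0},{"dp": [0,0,0],"yaw": 0,"grip": 0}]'

```text
clock: 6.58
position: [0.522, 0.176, 0.1659]
ee_rot: [-0.0, 0.566, 0.825, 0.001]
contact_force: [0.2, -0.4, 0.1]
width: -0.0002
gripper_force: 0.0
```

Call:
step_arm --increments '[{"dp": [0,0,-0.12],"yaw": 0,"grip": 0},{"dp": [0,0,-0.12],"yaw": 0,"grip": 0},{"dp": [0,0,0],"yaw": 0,"grip": 0}]'

```text
clock: 6.95
position: [0.5214, 0.172, 0.1163]
ee_rot: [-0.001, 0.567, 0.823, -0.002]
contact_force: [-0.5, 0.9, 0.8]
width: 0.0003
gripper_force: 0.0
```

Run:
```python
from h import *
c=cams.get_calibration("wrist"); cv2.imwrite("pics/w3.png",cams.get_image("wrist"))
s=manip.get_state(); print(s["clock"],s["position"],s["width"],s["contact_force"])
```

```text
7.0 [0.52238708 0.17225085 0.11750578] -8.788339019709984e-06 [0.67653538 0.19224179 0.20748092]
```

View pics/w3.png

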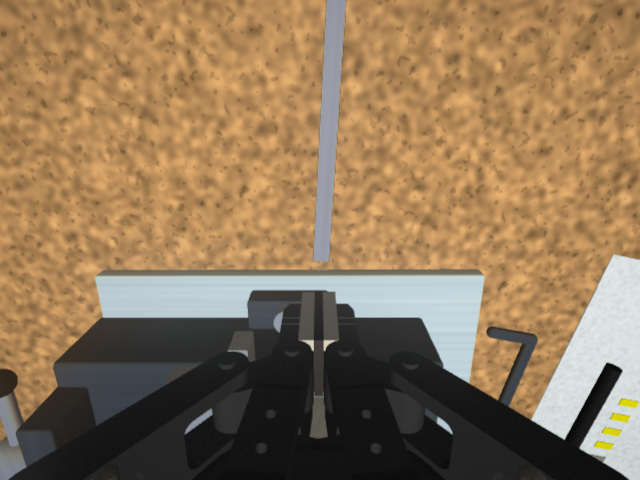

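Call:
step_arm --increments '[{"dp": [0,0,-0.06],"yaw": 0,"grip": 0},{"dp": [0,0,-0.055],"yaw": 0,"grip": 0},{"dp": [0.007,-0.019,0],"yaw": 0,"grip": 0},{"dp": [0.0035,-0.0095,0],"yaw": 0,"grip": 0},{"dp": [0,0,0],"yaw": 0,"grip": 0}]'

```text
clock: 7.62
position: [0.5252, 0.1671, 0.0956]
ee_rot: [0.0, 0.567, 0.823, 0.0]
contact_force: [0.2, 0.0, -0.1]
width: 0.0001
gripper_force: 0.0
```

Call:
step_arm --increments '[{"dp": [0.0035,-0.0095,0],"yaw": 0,"grip": 0},{"dp": [0.0018,-0.0047,0],"yaw": 0,"grip": 0},{"dp": [0.0018,-0.0047,0],"yaw": 0,"grip": 0}]'

```text
clock: 8.0
position: [0.5261, 0.1637, 0.0953]
ee_rot: [-0.0, 0.567, 0.823, 0.0]
contact_force: [-1.2, 2.2, 0.3]
width: 0.0002
gripper_force: 1.1
```

Call:
step_arm --increments '[{"dp": [0.0007,-0.0019,0],"yaw": 0,"grip": 0},{"dp": [0,0,0],"yaw": 0,"grip": 0}]'

```text
clock: 8.25
position: [0.5261, 0.1636, 0.0953]
ee_rot: [-0.0, 0.567, 0.823, 0.0]
contact_force: [-0.8, 3.4, 0.8]
width: 0.0
gripper_force: 1.6
```

Call:
step_arm --increments '[{"dp": [0.0006,-0.0015,0],"yaw": 0,"grip": 0},{"dp": [0,0,0],"yaw": 0,"grip": 0},{"dp": [0,0,0],"yaw": 0,"grip": 0}]'

```text
clock: 8.62
position: [0.5261, 0.1636, 0.0953]
ee_rot: [-0.001, 0.567, 0.823, 0.0]
contact_force: [-1.9, 5.5, 2.2]
width: -0.0001
gripper_force: 2.6
```

Call:
step_arm --increments '[{"dp": [-0.0215,0.056,0],"yaw": 0,"grip": 0},{"dp": [-0.094,-0.036,0],"yaw": 0,"grip": 0},{"dp": [-0.093,-0.036,0],"yaw": 0,"grip": 0},{"dp": [0,0,0],"yaw": 0,"grip": 0},{"dp": [0.018,-0.047,0],"yaw": 0,"grip": 0}]'

```text
clock: 9.25
position: [0.4893, 0.1504, 0.0954]
ee_rot: [0.001, 0.567, 0.824, 0.0]
contact_force: [0.1, 0.7, -0.3]
width: 0.0
gripper_force: 0.0
```

Call:
step_arm --increments '[{"dp": [0.0035,-0.0095,0],"yaw": 0,"grip": 0},{"dp": [0.0035,-0.0095,0],"yaw": 0,"grip": 0},{"dp": [0,0,0],"yaw": 0,"grip": 0}]'

```text
clock: 9.62
position: [0.49, 0.1463, 0.0951]
ee_rot: [0.0, 0.567, 0.823, 0.0]
contact_force: [-0.8, -0.3, 0.2]
width: 0.0001
gripper_force: 0.0
```

Call:
step_arm --increments '[{"dp": [0.0053,-0.014,0],"yaw": 0,"grip": 0},{"dp": [0.0018,-0.0047,0],"yaw": 0,"grip": 0},{"dp": [0,0,0],"yaw": 0,"grip": 0}]'

```text
clock: 10.0
position: [0.4912, 0.1426, 0.0953]
ee_rot: [0.0, 0.567, 0.824, 0.0]
contact_force: [-0.4, 0.4, 0.0]
width: 0.0001
gripper_force: 0.0
```

Call:
step_arm --increments '[{"dp": [0.0018,-0.0047,0],"yaw": 0,"grip": 0},{"dp": [0.0007,-0.0019,0],"yaw": 0,"grip": 0}]'

```text
clock: 10.25
position: [0.4916, 0.1414, 0.0952]
ee_rot: [0.0, 0.567, 0.824, 0.0]
contact_force: [-0.9, 0.2, 0.3]
width: -0.0004
gripper_force: 0.0
```

Call:
step_arm --increments '[{"dp": [0.0011,-0.0028,0],"yaw": 0,"grip": 0},{"dp": [0,0,0],"yaw": 0,"grip": 0}]'

```text
clock: 10.5
position: [0.4917, 0.1412, 0.0952]
ee_rot: [-0.0, 0.567, 0.823, 0.0]
contact_force: [-0.5, 2.3, 0.8]
width: 0.0
gripper_force: 1.1
```

Call:
step_arm --increments '[{"dp": [0.0007,-0.0019,0],"yaw": 0,"grip": 0},{"dp": [0,0,0],"yaw": 0,"grip": 0}]'

```text
clock: 10.75
position: [0.4917, 0.1411, 0.0952]
ee_rot: [-0.001, 0.567, 0.823, 0.0]
contact_force: [-1.2, 5.3, 0.9]
width: -0.0004
gripper_force: 2.5
```

Call:
step_arm --increments '[{"dp": [0.0005,-0.0013,0],"yaw": 0,"grip": 0},{"dp": [0,0,0],"yaw": 0,"grip": 0},{"dp": [0,0,0],"yaw": 0,"grip": 0}]'

```text
clock: 11.12
position: [0.4918, 0.1405, 0.0952]
ee_rot: [-0.0, 0.567, 0.823, 0.0]
contact_force: [-1.4, 4.7, 1.5]
width: 0.0001
gripper_force: 2.5
```

Call:
step_arm --increments '[{"dp": [0,0,0],"yaw": 0,"grip": 0},{"dp": [0,0,0],"yaw": 0,"grip": 0},{"dp": [0,0,0],"yaw": 0,"grip": 0}]'

```text
clock: 11.5
position: [0.4918, 0.1405, 0.0952]
ee_rot: [-0.0, 0.567, 0.823, 0.0]
contact_force: [-2.6, 4.5, 2.1]
width: -0.0002
gripper_force: 2.5
```

Call:
step_arm --increments '[{"dp": [-0.0215,0.056,0],"yaw": 0,"grip": 0},{"dp": [-0.02,0.05,0.1],"yaw": 0,"grip": 0},{"dp": [0,0,0.3],"yaw": 0,"grip": 0},{"dp": [0.1,-0.15,0.25],"yaw": 0,"grip": 0},{"dp": [0.1,0,0],"yaw": 0,"grip": 0}]'

```text
clock: 12.12
position: [0.5269, 0.1301, 0.2302]
ee_rot: [0.005, 0.568, 0.823, 0.002]
contact_force: [0.4, 0.5, -0.1]
width: 0.0
gripper_force: 0.0
```

Run:
```python
from h import *
im=cams.get_image("wrist"); cv2.imwrite("pics/w4.png",im)
s=manip.get_state(); print(s["clock"],s["position"],s["contact_force"])
```

```text
12.175 [0.52877509 0.13044953 0.22794063] [ 2.73509236  0.56205291 -0.39443125]
```

View pics/w4.png

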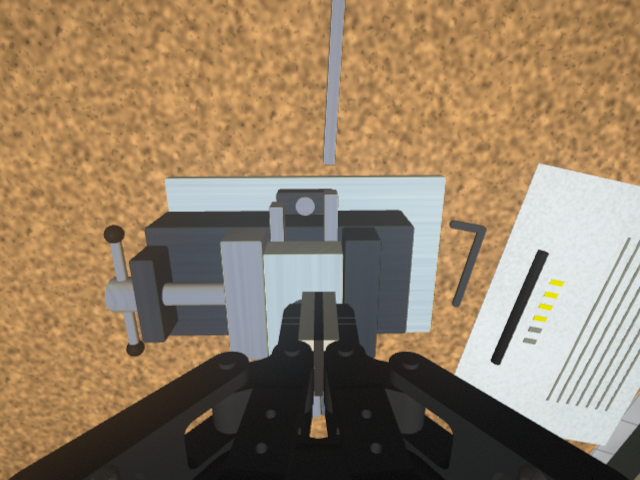

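Call:
step_arm --increments '[{"dp": [0,0,0],"yaw": 0,"grip": 0},{"dp": [0,0,0],"yaw": 0,"grip": 0}]'

```text
clock: 12.42
position: [0.5222, 0.1314, 0.2241]
ee_rot: [-0.001, 0.567, 0.824, -0.001]
contact_force: [-0.6, -0.7, 0.5]
width: -0.0003
gripper_force: 0.0
```

```bash
python3 -c "
from rig import ticket
print(ticket.sign_off())"
```

```text
the job is handed in; nothing more can be done
None
```

I pressed the block down until it went solid (peak about 21 N, then held at about 16 N). The far parallel stood still at about 5 N; the near one crept about 0.6 mm near 5 N, then held at about 4.7 N. The hand is clear and the job is handed in at 12.4 s; sign-off gave no verdict.

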